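Tighten the one-hand bar clamp on the wooden block

ROBOT

A 7-joint arm with a two-finger parallel gripper is mounted at the origin on a cart in front of the work surface, level with it; the furniture and walls round the work are solid. World frame = base frame: x ahead of the robot, y to its left, z up, the work surface at z = 0. Lengths are in m, angles in rad, forces in N, time in s.
With the tool pointing down it reaches from about 0.4 to 0.85 m from the base axis. Payload 4.5 kg.
Tool frame: the origin (TCP) lies on the centre line of the jaws, within the pads' length; the fingertips stand 11 mm ahead of it and the grasp point (between the pads) lies 8 mm behind it; z points along the fingers, y is the line along which they close (so a half turn about z gives the same grasp; the last joint's range is limited). The gripper opens to 88 mm and grips with 3 to 60 N. Pads are 18 mm wide; open, the fingers measure 123 mm over their backs; the gripper's body (75 mm by 187 mm) begins 45 mm behind the grasp point.
Start: joints at [1.348, 0.689, -0.195, 1.565, 0.157, 0.902, -0.215], TCP at [0.159, -0.605, 0.25] pointing down, gripper open.
Joint ranges: [-3.01, 3.01], [-0.46, 2.08], [-1.47, 1.51], [0.13, 2.56], [-1, 4.14], [0.04, 2.09], [-2.66, 2.66]. Speed limits (rad/s): [2.57, 2.57, 3.14, 3.14, 3.14, 3.14, 3.14].

INTERFACE

Orientations are given as a unit quaternion [x, y, z, w].
In Python, from plant import * gives the robot as it stands. The module is installed in compiled form; this text tells all that it offers.
- The arm moves only by the tool send_rows, never from a script. Its argument "motion" is a list of rows, each an object of numbers: "x", "y", "z": the shift along the tool's x, y, z in cm; "rx", "ry", "rz": the turn, a rotation vector about the tool's x, y, z in rad; "jaw": the finger opening in cm, from 0 to 8.81. In form: [{"x": .., "y": .., "z": .., "rx": .., "ry": .., "rz": .., "jaw": ..}, ...]. A call has exactly 5 rows; each row shifts and turns the commanded pose from where the row before left it, along the tool's axes as they then stand; what a row does not reach is not made up. A row lasts 1/10 s, in which the tool goes at most 50 mm and 8.59 degrees, less where a joint would pass 70% of its speed; a pose out of reach is approached as far as the arm can. A call is refused whole if a number of a shift passes 5 or a number of a turn 0.15, either way. A call with a gripper value outside its range is refused whole. The fingers move at their own pace and stop on an object; "grip_force" is the grip in N (left out, the last holds). Time passes only in rows, so rows that do not move let the fingers close, or fill a call up. It gives the time, the measured TCP pose, the force, the opening and the grip force at its end, in the units of the state.
- get_state(): the state, without advancing time (a new reading comes with each control period).
- snapshot(name): name is "scene" or "top" or "wrist"; returns a dict with "img" (420x560x3 uint8, red, green, blue), "vertical_fov" (degrees; the focal length in pixels is half the picture's height over the tangent of half this angle, whatever the lens; pixels are square), "cx", "cy" (the principal point, pixels), "extrinsics" (4x4, takes a point from camera to world coordinates). Camera axes: x right, y up, looking along -z (the intrinsics and any distortion apply to the point x, -y, -z); pixel columns grow to the right and rows downward; lengths in m; the calibration is good to about 2 mm. The wrist camera is an equidistant fisheye: a pixel r from the principal point sees the ray r / f radians off the axis. A picture is of the moment at which its call begins. There is no depth.
- finish_job(): hands the job in; it is judged then, once.
The state is a dict: "clock": time; "q": joint angles; "qd": joint speeds; "joint_torque": joint torques, N m; "tool_pos": TCP position; "eef_rot": TCP orientation; "contact_force": force on the tool from outside, world axes, zero at the start; "moment": the same for the moment, N m; "opening": opening from 0.0 (shut) to 1.0 (fully open); "finger_force": force on a finger pad.
Only numpy, scipy, OpenCV 4.12 (cv2) and the standard library are available. Lean on these libraries where they do the work, as an engineer would, in place of code of your own. Each camera call takes 0.05 s, during which the arm holds its last target. There are 200 camera calls.

TASK

Two one-hand bar clamps are screwed down on the bench; in one of them a wooden block lies loose between the jaws. Squeeze that clamp's trigger fully towards its handle and let it spring all the way back, again and again, until the sliding jaw grips the block firmly, then let go. Work the jaw only by the trigger, and leave the empty clamp alone.

Things in the scene. Friction and masses are not known exactly. Their poses are not given: they have to be found in the camera images.
- clamp: the clamp with the block in it: black, on a plywood foot 64 x 240 x 12 mm screwed to the bench, left or right; its empty twin stands on the other side. Origin: underside of the foot, below the fixed jaw's face; x across, y along the clamp from jaws to handle, z up. Fixed jaw y 0 to 18 mm, top z 62; the housing behind it, top z 42, bears two upright grips: first the trigger, then the handle.
- clamp_squeeze (a point): where to squeeze, axes as the clamp's: 87 mm along y from its origin, 95 mm above the bench, 16 mm inside the fixed handle's back face. Hand centred here, pointing down, fingers closing along y: one finger takes the trigger's jaw side (32 mm off at rest, 16 when home), the other the handle's back (16 mm off). Open 70 mm or more, best 75 to 80. Handle 26 mm wide, top z 122; nothing else over z 112.
- clamp_trigger (a joint): travel of that clamp's trigger (20 mm wide, z 42 to 112 mm) towards the handle, m: 0 at rest, 0.016 home. Spring return 5 to 8 N; squeezing takes about 20 N and goes stiff once the block is gripped: use 30 to 50 N. Ratchet with 5 mm teeth: a full squeeze moves the jaw 10 to 20 mm, a half one 5 mm or none; the jaw stays as the trigger returns. Further squeezes do no harm.
- clamp_jaw: the sliding jaw, black with a rubber pad 40 mm wide and 34 tall, on a steel bar. Origin: centre of the pad's gripping face, axes as the clamp's. It slides along +y: starts 69 to 85 mm from the fixed jaw's face (y = 0), grips the 40 mm block at 40 to 37 (the fixed jaw's pad gives) after two to four full squeezes, then moves no further. A friction brake (10 N) keeps the grip when the trigger is let go.
- block: plain pale wooden block 40 x 85 x 30 mm (x, y, z), lying loose between the jaws across two wooden rails 26 mm above the bench, its 40 mm width between the jaws. Origin: centre of its underside, z up.
- spare_trigger (a joint): travel of the empty clamp's trigger, m, 0 at rest. This clamp has nothing between its jaws and is to be left alone.
Things that resemble listed ones, but are neither listed nor needed, are in the scene too. What is shaped like the block but yellow is not meant.

How it is judged:
On the way, in this order (a step that is already met when the one before it is completed fails the run):
1. the clamp's trigger is squeezed (value of joint clamp_trigger above 0.008 m), for 0.05 s.
2. it is let spring back (value of joint clamp_trigger below 0.003 m), for 0.05 s.
3. it is squeezed again (value of joint clamp_trigger above 0.008 m), for 0.05 s.
At the end, for the whole second after the job is handed in: the sliding jaw's pad presses on the block with more than 2.5 N, the block lies level within 10 degrees and at rest, and the trigger has sprung back (less than 3 mm from rest) (contact force between clamp_jaw and block above 2.5 N and value of joint clamp_trigger below 0.003 m and angle between block's own z axis and vertical below 0.17 rad and linear speed of block below 0.02 m/s); the robot touches nothing.
It fails at once if the robot pushes the sliding jaw itself instead of working the trigger (contact force between any of the fingers, the arm and clamp_jaw above 3 N).
It fails at once if the empty clamp's trigger is squeezed (value of joint spare_trigger above 0.004 m).
It also fails if it takes over 40 s, if anything falls off the work surface, if the arm or the gripper's body presses on something with over 40 N, if the wrist force passes 120 N, or if a joint passes its speed limit or range.

## Working session

There is one attempt and no reset: what is moved stays moved. The work goes in short steps, Python scripts to look and compute and a tool call to move; the robot and the scene stay as the last step left them, time stands still between calls to the robot, and variables do not carry over. Pictures are saved under pics/ and viewed, at most 10 in all, crops included, and the job is handed in when it is done.

Besides the shell and the picture viewer there is one more tool, called after "Call:" as a command line: name --argument value ..., lists and objects as JSON in quotes. send_rows: Moves the arm, as the interface text tells. Its arguments: {"type":"object","properties":{"motion":{"type":"array"},"grip_force":{"type":"number"}},"required":["motion"]}

```bash
mkdir -p pics; python3 - <<'E'
from plant import *
import cv2,numpy as np,pickle
for n in ("scene","top"):
    s=snapshot(n); cv2.imwrite(f"pics/{n}0.png",s["img"][:,:,::-1]); pickle.dump(s,open(f"{n}0.pkl","wb"))
    print(n,s["vertical_fov"],s["cx"],s["cy"],np.round(s["extrinsics"],3).tolist())
st=get_state(); print({k:np.round(v,3) for k,v in st.items()})
E
```

```text
scene 52.905518672627636 280.6596133277836 208.66115611661237 [[-0.616, 0.602, -0.508, -0.226], [-0.788, -0.479, 0.387, 0.539], [-0.011, 0.638, 0.77, 1.122], [0.0, 0.0, 0.0, 1.0]]
top 53.30347795491207 283.1985201790012 213.9378949218694 [[0.141, 0.958, -0.25, 0.106], [-0.99, 0.136, -0.038, -0.004], [-0.002, 0.253, 0.968, 1.514], [0.0, 0.0, 0.0, 1.0]]
{'clock': np.float64(0.1), 'q': array([ 1.348,  0.69 , -0.195,  1.566,  0.157,  0.903, -0.215]), 'qd': array([-0.001, -0.002, -0.001, -0.003,  0.001,  0.001,  0.001]), 'joint_torque': array([-3.0000e-03, -5.2850e+01, -1.2710e+00, -1.5384e+01, -5.3000e-02,
        2.0000e-03,  0.0000e+00]), 'tool_pos': array([ 0.159, -0.604,  0.249]), 'eef_rot': array([ 0.992,  0.128, -0.   , -0.001]), 'contact_force': array([-0.26 , -1.355, -0.433]), 'moment': array([ 0.033, -0.002, -0.04 ]), 'finger_force': np.float64(0.0), 'opening': np.float64(1.0)}
```

View pics/scene0.png

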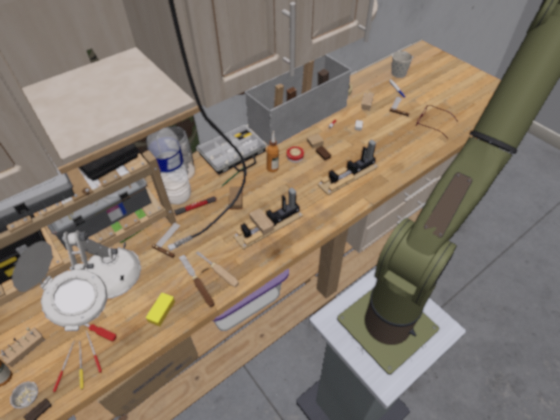

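View pics/top0.png

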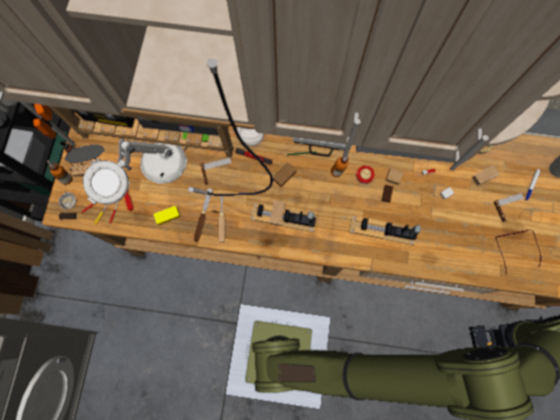

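The top view shows the clamp with the block near (285,215) and the empty one near (390,230). The handles point to image right, and the yellow lookalike is at (166,214). I'll zoom in and get a rough position.

```bash
cat > h.py <<'E'
import numpy as np,cv2,pickle
def ray(s,u,v,fish=False):
    f=s["img"].shape[0]/2/np.tan(np.radians(s["vertical_fov"])/2)
    a=np.array([(u-s["cx"]),-(v-s["cy"])])
    if fish:
        r=np.hypot(*a); t=r/f; d=np.array([*(a/max(r,1e-9)*np.sin(t)),-np.cos(t)])
    else: d=np.array([a[0]/f,a[1]/f,-1])
    E=np.array(s["extrinsics"]); d=E[:3,:3]@d
    return E[:3,3],d/np.linalg.norm(d)
def onz(s,u,v,z,fish=False):
    o,d=ray(s,u,v,fish); return o+d*(z-o[2])/d[2]
def tri(rs):
    A=sum(np.eye(3)-np.outer(d,d) for o,d in rs); b=sum((np.eye(3)-np.outer(d,d))@o for o,d in rs)
    p=np.linalg.solve(A,b); return p,[np.linalg.norm((np.eye(3)-np.outer(d,d))@(p-o)) for o,d in rs]
E
python3 - <<'E'
from h import *
t=pickle.load(open("top0.pkl","rb")); s=pickle.load(open("scene0.pkl","rb"))
a=cv2.resize(t["img"][190:250,240:340],None,fx=8,fy=8,interpolation=cv2.INTER_CUBIC)[:,:800]
b=cv2.resize(s["img"][180:250,220:320],None,fx=8,fy=8,interpolation=cv2.INTER_CUBIC)
im=cv2.resize(np.vstack([a,b]),None,fx=.57,fy=.57)
cv2.imwrite("pics/crop.png",im[:,:,::-1]); print(im.shape)
for u,v in((285,215),(390,230)): print(onz(t,u,v,.04))
for u,v in((262,222),(350,172)): print(onz(s,u,v,.04))
E
```

```text
(593, 456, 3)
[0.48333898 0.046131   0.04      ]
[ 0.48134311 -0.33612357  0.04      ]
[0.4820773  0.07754423 0.04      ]
[ 0.4683985  -0.30395729  0.04      ]
```

View pics/crop.png

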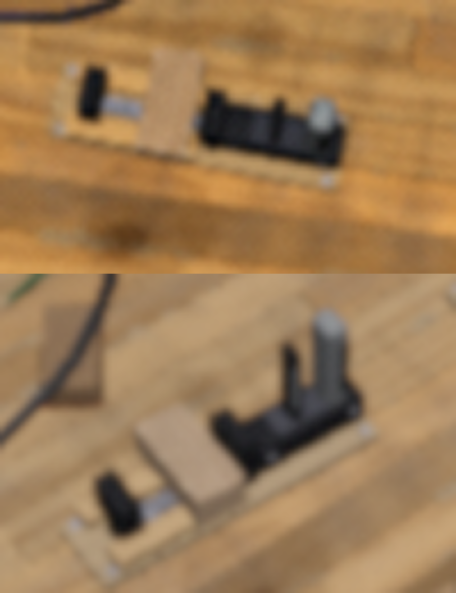

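The top crop shows the trigger top at (280,102), the grey-green handle top at (322,112) and the block at (172,100). In the scene crop the trigger top is at (290,345) and the handle top at (327,320). Next I triangulate these.

```bash
python3 - <<'E'
from h import *
t=pickle.load(open("top0.pkl","rb")); s=pickle.load(open("scene0.pkl","rb"))
T=lambda u,v:ray(t,240+u/4.56-.4,190+v/4.56-.4); S=lambda u,v:ray(s,220+u/4.56-.4,180+(v-273.6)/4.56-.4)
for n,a,b in(("trig",(280,102),(290,345)),("handle",(322,112),(327,320)),("screwL",(58,130),(112,575)),("screwU",(72,70),(75,524)),("screwR",(330,182),(368,430))):
    p,r=tri([T(*a),S(*b)]); print(n,p.round(3),np.round(r,4))
f=lambda u,v:onz(t,240+u/4.56-.4,190+v/4.56-.4,.012)
a,b=f(58,130),f(330,182); print("long",a,b,np.degrees(np.arctan2(*(b-a)[1::-1])))
from plant import *
from scipy.spatial.transform import Rotation as R
print(R.from_quat(get_state()["eef_rot"]).as_matrix().round(3))
E
```

```text
trig [ 0.484 -0.01   0.108] [0.0011 0.0011]
handle [ 0.479 -0.042  0.116] [0.0002 0.0002]
screwL [0.463 0.165 0.006] [0.0005 0.0005]
screwU [0.514 0.162 0.009] [0.0005 0.0005]
screwR [ 0.451 -0.059  0.007] [0.0002 0.0002]
long [0.46172321 0.16512699 0.012     ] [ 0.44995251 -0.05869846  0.012     ] -93.01033927461795
[[ 0.967  0.254 -0.001]
 [ 0.254 -0.967  0.002]
 [-0.    -0.002 -1.   ]]
```

Call:
send_rows --motion '[{"x": 3, "y": -3.1, "jaw": 7.8}, {"x": 3, "y": -3.1, "jaw": 7.8}, {"x": 3, "y": -3.1, "jaw": 7.8}, {"x": 3, "y": -3.1, "jaw": 7.8}, {"x": 3, "y": -3.1, "jaw": 7.8}]' --grip_force 40

```text
schema error: expected keys x, y, z, rx, ry, rz, jaw
```

Call:
send_rows --motion '[{"x": 3, "y": -3.1, "jaw": 7.8}, {"x": 3, "y": -3.1, "jaw": 7.8}, {"x": 3, "y": -3.1, "jaw": 7.8}, {"x": 3, "y": -3.1, "jaw": 7.8}, {"x": 3, "y": -3.1, "jaw": 7.8}]'

```text
schema error: expected keys x, y, z, rx, ry, rz, jaw
```

Call:
send_rows --motion '[{"x": 3, "y": -3.1, "jaw": 7.8}, {"x": 3, "y": -3.1, "jaw": 7.8}, {"x": 3, "y": -3.1, "jaw": 7.8}, {"x": 3, "y": -3.1, "jaw": 7.8}, {"x": 3, "y": -3.1, "jaw": 7.8}]'

```text
schema error: expected keys x, y, z, rx, ry, rz, jaw
```

Call:
send_rows --motion '[{"rz": 0.1, "jaw": 7.8}, {"rz": 0.1, "jaw": 7.8}, {"rz": 0.1, "jaw": 7.8}, {"rz": 0.02, "jaw": 7.8}, {"jaw": 7.8}]'

```text
schema error: expected keys x, y, z, rx, ry, rz, jaw
```

```bash
python3 - <<'E'
from plant import *
import cv2,pickle,numpy as np
from scipy.spatial.transform import Rotation as R
s=snapshot("wrist"); pickle.dump(s,open("w1.pkl","wb")); cv2.imwrite("pics/w1.png",s["img"][:,:,::-1])
st=get_state(); print(st["clock"],st["tool_pos"],R.from_quat(st["eef_rot"]).as_matrix().round(3),st["q"],st["opening"]); print(np.round(s["extrinsics"],3),s["vertical_fov"])
E
```

```text
0.15 [ 0.15857551 -0.6041      0.24914626] [[ 0.967  0.254 -0.   ]
 [ 0.254 -0.967  0.001]
 [-0.    -0.001 -1.   ]] [ 1.34781134  0.68973676 -0.19451963  1.56603716  0.15733931  0.90252374
 -0.21506645] 1.0023252467428905
[[ 0.255  0.924  0.286  0.232]
 [-0.967  0.244  0.074 -0.584]
 [-0.001 -0.296  0.955  0.385]
 [ 0.     0.     0.     1.   ]] 65.70646984690485
```

View pics/w1.png

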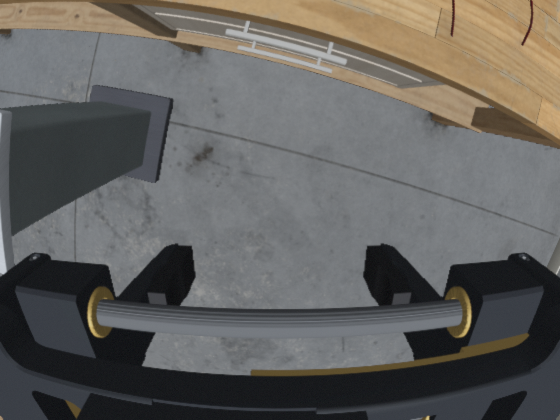

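The arm hasn't moved: rows need every key. The wrist picture shows the start pose, with the fingers at about (170,270) and (390,270).

Call:
send_rows --motion '[{"x": 3, "y": -3.1, "z": 0, "rx": 0, "ry": 0, "rz": 0, "jaw": 7.8}, {"x": 3, "y": -3.1, "z": 0, "rx": 0, "ry": 0, "rz": 0, "jaw": 7.8}, {"x": 3, "y": -3.1, "z": 0, "rx": 0, "ry": 0, "rz": 0, "jaw": 7.8}, {"x": 3, "y": -3.1, "z": 0, "rx": 0, "ry": 0, "rz": 0, "jaw": 7.8}, {"x": 3, "y": -3.1, "z": 0, "rx": 0, "ry": 0, "rz": 0, "jaw": 7.8}]' --grip_force 40

```text
clock: 0.65
tool_pos: [0.265, -0.4148, 0.2496]
eef_rot: [0.992, 0.128, 0.0, -0.0]
contact_force: [0.9, -0.3, 0.1]
opening: 0.882
finger_force: 0.0
```

Call:
send_rows --motion '[{"x": 3, "y": -3.1, "z": 0, "rx": 0, "ry": 0, "rz": 0, "jaw": 7.8}, {"x": 3, "y": -3.1, "z": 0, "rx": 0, "ry": 0, "rz": 0, "jaw": 7.8}, {"x": 3, "y": -3.1, "z": 0, "rx": 0, "ry": 0, "rz": 0, "jaw": 7.8}, {"x": 3, "y": -3.1, "z": 0, "rx": 0, "ry": 0, "rz": 0, "jaw": 7.8}, {"x": 3, "y": -3.1, "z": 0, "rx": 0, "ry": 0, "rz": 0, "jaw": 7.8}]'

```text
clock: 1.15
tool_pos: [0.3708, -0.2269, 0.2497]
eef_rot: [0.992, 0.128, 0.0, 0.0]
contact_force: [0.7, -0.5, 0.2]
opening: 0.887
finger_force: 0.0
```

Call:
send_rows --motion '[{"x": 3, "y": -3.1, "z": 0, "rx": 0, "ry": 0, "rz": 0, "jaw": 7.8}, {"x": 3, "y": -3.1, "z": 0, "rx": 0, "ry": 0, "rz": 0, "jaw": 7.8}, {"x": 3, "y": -3.1, "z": 0, "rx": 0, "ry": 0, "rz": 0, "jaw": 7.8}, {"x": 3, "y": -3.1, "z": 0, "rx": 0, "ry": 0, "rz": 0, "jaw": 7.8}, {"x": 3, "y": -3.1, "z": 0, "rx": 0, "ry": 0, "rz": 0, "jaw": 7.8}]'

```text
clock: 1.65
tool_pos: [0.4764, -0.0388, 0.2497]
eef_rot: [0.992, 0.128, -0.0, 0.0]
contact_force: [-0.4, -0.6, 0.5]
opening: 0.886
finger_force: 0.0
```

Call:
send_rows --motion '[{"x": 0, "y": 0, "z": 0, "rx": 0, "ry": 0, "rz": 0.1, "jaw": 7.8}, {"x": 0, "y": 0, "z": 0, "rx": 0, "ry": 0, "rz": 0.1, "jaw": 7.8}, {"x": 0, "y": 0, "z": 0, "rx": 0, "ry": 0, "rz": 0.1, "jaw": 7.8}, {"x": 0, "y": 0, "z": 0, "rx": 0, "ry": 0, "rz": 0.02, "jaw": 7.8}, {"x": 0, "y": 0, "z": 0, "rx": 0, "ry": 0, "rz": 0, "jaw": 7.8}]'

```text
clock: 2.15
tool_pos: [0.4758, -0.0404, 0.2496]
eef_rot: [1.0, -0.031, -0.0, 0.0]
contact_force: [-0.2, -0.5, -0.3]
opening: 0.888
finger_force: 0.0
```

```bash
cat > look.py <<'E'
import sys
from plant import *
import cv2,pickle,numpy as np
from scipy.spatial.transform import Rotation as R
n=sys.argv[1]
s=snapshot("wrist"); pickle.dump(s,open(n+".pkl","wb")); cv2.imwrite(f"pics/{n}.png",s["img"][:,:,::-1])
st=get_state(); print(st["clock"],st["tool_pos"],R.from_quat(st["eef_rot"]).as_matrix().round(3),st["q"],st["opening"]); print(np.round(s["extrinsics"],3))
E
python3 look.py w2
```

```text
2.2 [ 0.47580817 -0.04046647  0.24965749] [[ 0.998 -0.061 -0.   ]
 [-0.061 -0.998 -0.   ]
 [-0.     0.    -1.   ]] [ 0.00828109  0.49905045 -0.03048389  2.00247715  0.02457584  0.64058076
 -1.67037381] 0.8888638380112406
[[-0.061  0.953  0.295  0.552]
 [-0.998 -0.058 -0.018 -0.045]
 [ 0.    -0.296  0.955  0.386]
 [ 0.     0.     0.     1.   ]]
```

View pics/w2.png

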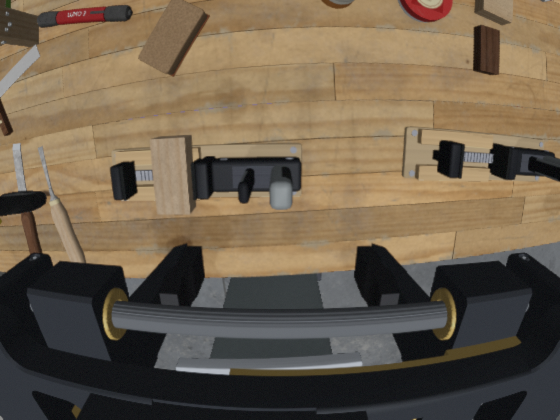

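The wrist view shows the target clamp with the block (172,175), trigger (244,190), grey handle (281,193) and sliding jaw (122,180). The empty clamp is to the right (450-550,160).

```bash
python3 - <<'E'
from h import *
s=pickle.load(open("w2.pkl","rb"))
c=s["img"][125:225,100:310]
im=cv2.resize(c,None,fx=3.8,fy=3.8,interpolation=cv2.INTER_CUBIC); cv2.imwrite("pics/w2c.png",im[:,:,::-1])
E
```

```text
(no output)
```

View pics/w2c.png

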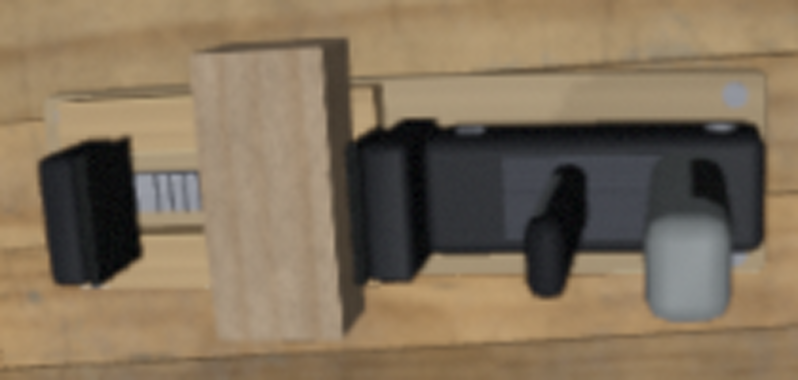

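In the 3.8× crop the handle top spans columns 648-730 and rows 215-320. The trigger top spans columns 527-563 and rows 215-297, and the foot's far edge runs (45,98)-(765,72).

```bash
python3 - <<'E'
from h import *
s=pickle.load(open("w2.pkl","rb")); t=pickle.load(open("top0.pkl","rb")); c=pickle.load(open("scene0.pkl","rb"))
W=lambda u,v:(100+u/3.8-.37,125+v/3.8-.37)
P=lambda u,v,z:onz(s,*W(u,v),z,True)
for n,u,v,z in(("hL",648,268,.122),("hR",730,268,.122),("hTop",688,215,.122),("hBot",688,320,.122),("tL",527,257,.112),("tR",563,257,.112),("tT",545,215,.112),("tB",545,297,.112),("footL",45,98,.012),("footR",765,72,.012),("blkTL",195,55,.056),("blkTR",322,45,.056),("blkBL",217,335,.056),("blkBR",343,335,.056)):
    print(n,P(u,v,z).round(4))
a,b=P(45,98,.012),P(765,72,.012); print(np.degrees(np.arctan2(*(b-a)[1::-1])),np.linalg.norm(b-a))
for n,w,tt,ss in(("h",(688,268),(322,112),(327,320)),("t",(545,257),(280,102),(290,345))):
    p,r=tri([ray(s,*W(*w),True),ray(t,240+tt[0]/4.56-.4,190+tt[1]/4.56-.4),ray(c,220+ss[0]/4.56-.4,180+(ss[1]-273.6)/4.56-.4)]); print(n,p.round(4),np.round(r,4))
E
```

```text
hL [ 0.4779 -0.0328  0.122 ]
hR [ 0.4768 -0.0509  0.122 ]
hTop [ 0.4894 -0.0423  0.122 ]
hBot [ 0.4653 -0.0409  0.122 ]
tL [ 0.4795 -0.0046  0.112 ]
tR [ 0.479 -0.013  0.112]
tT [ 0.4891 -0.0097  0.112 ]
tB [ 0.4696 -0.0079  0.112 ]
footL [0.5191 0.1693 0.012 ]
footR [ 0.5066 -0.0674  0.012 ]
blkTL [0.5297 0.0933 0.056 ]
blkTR [0.5285 0.0552 0.056 ]
blkBL [0.4472 0.0994 0.056 ]
blkBR [0.445  0.0598 0.056 ]
-93.00434003243036 0.23702899614659784
h [ 0.4775 -0.0413  0.1189] [0.001  0.0011 0.0011]
t [ 0.4808 -0.0092  0.1132] [0.0012 0.0023 0.0014]
```

Call:
send_rows --motion '[{"x": 0.2, "y": -0.55, "z": 2, "rx": 0, "ry": 0, "rz": 0, "jaw": 7.8}, {"x": 0, "y": 0, "z": 4, "rx": 0, "ry": 0, "rz": 0, "jaw": 7.8}, {"x": 0, "y": 0, "z": 4, "rx": 0, "ry": 0, "rz": 0, "jaw": 7.8}, {"x": 0, "y": 0, "z": 3.5, "rx": 0, "ry": 0, "rz": 0, "jaw": 7.8}, {"x": 0, "y": 0, "z": 2, "rx": 0, "ry": 0, "rz": 0, "jaw": 7.8}]' --grip_force 40

```text
clock: 2.7
tool_pos: [0.4772, -0.0351, 0.0924]
eef_rot: [1.0, -0.031, -0.001, -0.0]
contact_force: [-0.1, 0.2, 0.6]
opening: 0.888
finger_force: 0.0
```

```bash
python3 look.py w3
```

```text
2.75 [ 0.47632919 -0.03490141  0.09066305] [[ 0.998 -0.061 -0.006]
 [-0.061 -0.998  0.001]
 [-0.006 -0.    -1.   ]] [-0.01311467  0.79285077 -0.01595775  2.1263535   0.04671549  0.22859081
 -1.70216789] 0.8875693487702903
[[-0.061  0.953  0.298  0.554]
 [-0.998 -0.058 -0.018 -0.039]
 [-0.    -0.298  0.954  0.228]
 [ 0.     0.     0.     1.   ]]
```

View pics/w3.png

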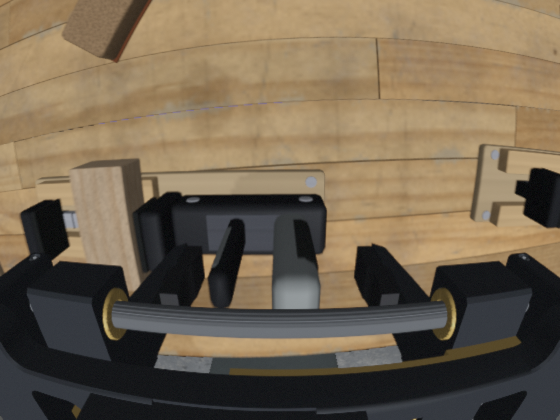

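The fingers straddle the trigger (225,285) and handle (295,285) with clearance on both sides. Squeeze.

Call:
send_rows --motion '[{"x": 0, "y": 0, "z": -0.3, "rx": 0, "ry": 0, "rz": 0, "jaw": 2.5}, {"x": 0, "y": 0, "z": 0, "rx": 0, "ry": 0, "rz": 0, "jaw": 2.5}, {"x": 0, "y": 0, "z": 0, "rx": 0, "ry": 0, "rz": 0, "jaw": 2.5}, {"x": 0, "y": 0, "z": 0, "rx": 0, "ry": 0, "rz": 0, "jaw": 2.5}, {"x": 0, "y": 0, "z": 0, "rx": 0, "ry": 0, "rz": 0, "jaw": 2.5}]' --grip_force 40

```text
clock: 3.25
tool_pos: [0.4796, -0.0318, 0.0988]
eef_rot: [1.0, -0.029, 0.002, -0.002]
contact_force: [1.5, -0.4, -6.6]
opening: 0.458
finger_force: 20.1
```

Call:
send_rows --motion '[{"x": 0, "y": 0, "z": 0, "rx": 0, "ry": 0, "rz": 0, "jaw": 2.5}, {"x": 0, "y": 0, "z": 0, "rx": 0, "ry": 0, "rz": 0, "jaw": 2.5}, {"x": 0, "y": 0, "z": 0, "rx": 0, "ry": 0, "rz": 0, "jaw": 2.5}, {"x": 0, "y": 0, "z": 0, "rx": 0, "ry": 0, "rz": 0, "jaw": 2.5}, {"x": 0, "y": 0, "z": 0, "rx": 0, "ry": 0, "rz": 0, "jaw": 2.5}]'

```text
clock: 3.75
tool_pos: [0.4793, -0.0362, 0.0987]
eef_rot: [0.999, -0.032, 0.001, 0.001]
contact_force: [2.6, -3.9, 6.5]
opening: 0.352
finger_force: 40.1
```

Opening is 31 mm, so the trigger is home. Release.

Call:
send_rows --motion '[{"x": 0, "y": 0, "z": 0.3, "rx": 0, "ry": 0, "rz": 0, "jaw": 7.8}, {"x": 0, "y": 0, "z": 0, "rx": 0, "ry": 0, "rz": 0, "jaw": 7.8}, {"x": 0, "y": 0, "z": 0, "rx": 0, "ry": 0, "rz": 0, "jaw": 7.8}, {"x": 0, "y": 0, "z": 0, "rx": 0, "ry": 0, "rz": 0, "jaw": 7.8}, {"x": 0, "y": 0, "z": 0, "rx": 0, "ry": 0, "rz": 0, "jaw": 7.8}]'

```text
clock: 4.25
tool_pos: [0.4773, -0.0359, 0.0946]
eef_rot: [0.999, -0.032, -0.001, 0.001]
contact_force: [-0.6, -0.6, -0.3]
opening: 0.786
finger_force: 0.0
```

Call:
send_rows --motion '[{"x": 0, "y": 0, "z": 0, "rx": 0, "ry": 0, "rz": 0, "jaw": 7.8}, {"x": 0, "y": 0, "z": 0, "rx": 0, "ry": 0, "rz": 0, "jaw": 7.8}, {"x": 0, "y": 0, "z": 0, "rx": 0, "ry": 0, "rz": 0, "jaw": 7.8}, {"x": 0, "y": 0, "z": 0, "rx": 0, "ry": 0, "rz": 0, "jaw": 7.8}, {"x": 0, "y": 0, "z": 0, "rx": 0, "ry": 0, "rz": 0, "jaw": 7.8}]'

```text
clock: 4.75
tool_pos: [0.4781, -0.0352, 0.0947]
eef_rot: [0.999, -0.032, -0.0, 0.0]
contact_force: [0.3, -0.2, 0.1]
opening: 0.887
finger_force: 0.0
```

```bash
python3 look.py w4
```

```text
4.8 [ 0.47817221 -0.03518322  0.09469117] [[ 0.998 -0.063 -0.   ]
 [-0.063 -0.998 -0.   ]
 [-0.     0.    -1.   ]] [-0.0137015   0.78469095 -0.01486416  2.12483218  0.04618629  0.23250155
 -1.70320806] 0.8850902560136874
[[-0.063  0.953  0.295  0.554]
 [-0.998 -0.06  -0.018 -0.04 ]
 [ 0.    -0.296  0.955  0.231]
 [ 0.     0.     0.     1.   ]]
```

View pics/w4.png

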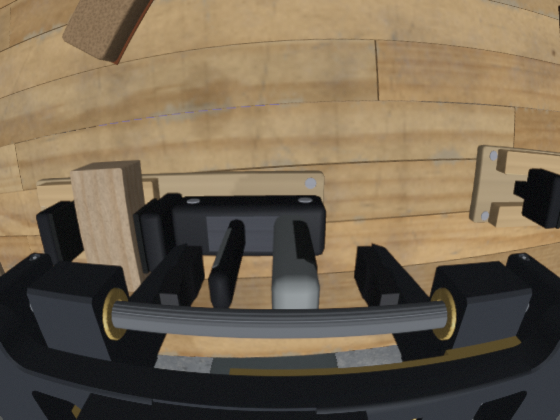

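The jaw moved from column 25-68 to 40-83 and the trigger is back at rest (225,285). Two more cycles at 45 N.

Call:
send_rows --motion '[{"x": 0, "y": 0, "z": 0, "rx": 0, "ry": 0, "rz": 0, "jaw": 2.5}, {"x": 0, "y": 0, "z": 0, "rx": 0, "ry": 0, "rz": 0, "jaw": 2.5}, {"x": 0, "y": 0, "z": 0, "rx": 0, "ry": 0, "rz": 0, "jaw": 2.5}, {"x": 0, "y": 0, "z": 0, "rx": 0, "ry": 0, "rz": 0, "jaw": 2.5}, {"x": 0, "y": 0, "z": 0, "rx": 0, "ry": 0, "rz": 0, "jaw": 2.5}]' --grip_force 45

```text
clock: 5.3
tool_pos: [0.4787, -0.0317, 0.0945]
eef_rot: [1.0, -0.029, 0.0, -0.002]
contact_force: [0.8, -0.7, -4.0]
opening: 0.456
finger_force: 20.4
```

Call:
send_rows --motion '[{"x": 0, "y": 0, "z": 0, "rx": 0, "ry": 0, "rz": 0, "jaw": 2.5}, {"x": 0, "y": 0, "z": 0, "rx": 0, "ry": 0, "rz": 0, "jaw": 2.5}, {"x": 0, "y": 0, "z": 0, "rx": 0, "ry": 0, "rz": 0, "jaw": 2.5}, {"x": 0, "y": 0, "z": 0, "rx": 0, "ry": 0, "rz": 0, "jaw": 2.5}, {"x": 0, "y": 0, "z": 0, "rx": 0, "ry": 0, "rz": 0, "jaw": 2.5}]'

```text
clock: 5.8
tool_pos: [0.4784, -0.0361, 0.0945]
eef_rot: [0.999, -0.032, 0.0, 0.001]
contact_force: [3.1, -4.6, -9.6]
opening: 0.351
finger_force: 45.1
```

Call:
send_rows --motion '[{"x": 0, "y": 0, "z": 0, "rx": 0, "ry": 0, "rz": 0, "jaw": 7.8}, {"x": 0, "y": 0, "z": 0, "rx": 0, "ry": 0, "rz": 0, "jaw": 7.8}, {"x": 0, "y": 0, "z": 0, "rx": 0, "ry": 0, "rz": 0, "jaw": 7.8}, {"x": 0, "y": 0, "z": 0, "rx": 0, "ry": 0, "rz": 0, "jaw": 7.8}, {"x": 0, "y": 0, "z": 0, "rx": 0, "ry": 0, "rz": 0, "jaw": 7.8}]'

```text
clock: 6.3
tool_pos: [0.4778, -0.0358, 0.0949]
eef_rot: [0.999, -0.032, -0.0, 0.001]
contact_force: [-0.2, -0.7, 0.3]
opening: 0.78
finger_force: 0.0
```

Call:
send_rows --motion '[{"x": 0, "y": 0, "z": 0, "rx": 0, "ry": 0, "rz": 0, "jaw": 7.8}, {"x": 0, "y": 0, "z": 0, "rx": 0, "ry": 0, "rz": 0, "jaw": 7.8}, {"x": 0, "y": 0, "z": 0, "rx": 0, "ry": 0, "rz": 0, "jaw": 7.8}, {"x": 0, "y": 0, "z": 0, "rx": 0, "ry": 0, "rz": 0, "jaw": 7.8}, {"x": 0, "y": 0, "z": 0, "rx": 0, "ry": 0, "rz": 0, "jaw": 7.8}]'

```text
clock: 6.8
tool_pos: [0.4782, -0.0353, 0.0947]
eef_rot: [0.999, -0.032, -0.0, 0.0]
contact_force: [1.3, 0.8, 0.6]
opening: 0.885
finger_force: 0.0
```

Call:
send_rows --motion '[{"x": 0, "y": 0, "z": 0, "rx": 0, "ry": 0, "rz": 0, "jaw": 2.5}, {"x": 0, "y": 0, "z": 0, "rx": 0, "ry": 0, "rz": 0, "jaw": 2.5}, {"x": 0, "y": 0, "z": 0, "rx": 0, "ry": 0, "rz": 0, "jaw": 2.5}, {"x": 0, "y": 0, "z": 0, "rx": 0, "ry": 0, "rz": 0, "jaw": 2.5}, {"x": 0, "y": 0, "z": 0, "rx": 0, "ry": 0, "rz": 0, "jaw": 2.5}]'

```text
clock: 7.3
tool_pos: [0.4787, -0.0317, 0.0945]
eef_rot: [1.0, -0.029, 0.0, -0.002]
contact_force: [1.2, -0.6, -4.4]
opening: 0.461
finger_force: 20.6
```

Call:
send_rows --motion '[{"x": 0, "y": 0, "z": 0, "rx": 0, "ry": 0, "rz": 0, "jaw": 2.5}, {"x": 0, "y": 0, "z": 0, "rx": 0, "ry": 0, "rz": 0, "jaw": 2.5}, {"x": 0, "y": 0, "z": 0, "rx": 0, "ry": 0, "rz": 0, "jaw": 2.5}, {"x": 0, "y": 0, "z": 0, "rx": 0, "ry": 0, "rz": 0, "jaw": 2.5}, {"x": 0, "y": 0, "z": 0, "rx": 0, "ry": 0, "rz": 0, "jaw": 2.5}]'

```text
clock: 7.8
tool_pos: [0.4785, -0.0356, 0.0944]
eef_rot: [0.999, -0.032, 0.0, 0.0]
contact_force: [2.9, -0.6, -12.2]
opening: 0.365
finger_force: 45.1
```

The third squeeze stopped about 1 mm short, so it may be gripped. I'll squeeze again to check for stiffness.

Call:
send_rows --motion '[{"x": 0, "y": 0, "z": 0, "rx": 0, "ry": 0, "rz": 0, "jaw": 7.8}, {"x": 0, "y": 0, "z": 0, "rx": 0, "ry": 0, "rz": 0, "jaw": 7.8}, {"x": 0, "y": 0, "z": 0, "rx": 0, "ry": 0, "rz": 0, "jaw": 7.8}, {"x": 0, "y": 0, "z": 0, "rx": 0, "ry": 0, "rz": 0, "jaw": 7.8}, {"x": 0, "y": 0, "z": 0, "rx": 0, "ry": 0, "rz": 0, "jaw": 7.8}]'

```text
clock: 8.3
tool_pos: [0.4778, -0.0361, 0.095]
eef_rot: [0.999, -0.032, -0.0, 0.001]
contact_force: [-0.2, -0.9, 0.2]
opening: 0.797
finger_force: 0.0
```

Call:
send_rows --motion '[{"x": 0, "y": 0, "z": 0, "rx": 0, "ry": 0, "rz": 0, "jaw": 7.8}, {"x": 0, "y": 0, "z": 0, "rx": 0, "ry": 0, "rz": 0, "jaw": 7.8}, {"x": 0, "y": 0, "z": 0, "rx": 0, "ry": 0, "rz": 0, "jaw": 7.8}, {"x": 0, "y": 0, "z": 0, "rx": 0, "ry": 0, "rz": 0, "jaw": 7.8}, {"x": 0, "y": 0, "z": 0, "rx": 0, "ry": 0, "rz": 0, "jaw": 7.8}]'

```text
clock: 8.8
tool_pos: [0.4782, -0.0352, 0.0947]
eef_rot: [0.999, -0.032, -0.0, 0.0]
contact_force: [-0.1, 0.9, -0.5]
opening: 0.887
finger_force: 0.0
```

Call:
send_rows --motion '[{"x": 0, "y": 0, "z": 0, "rx": 0, "ry": 0, "rz": 0, "jaw": 2.5}, {"x": 0, "y": 0, "z": 0, "rx": 0, "ry": 0, "rz": 0, "jaw": 2.5}, {"x": 0, "y": 0, "z": 0, "rx": 0, "ry": 0, "rz": 0, "jaw": 2.5}, {"x": 0, "y": 0, "z": 0, "rx": 0, "ry": 0, "rz": 0, "jaw": 2.5}, {"x": 0, "y": 0, "z": 0, "rx": 0, "ry": 0, "rz": 0, "jaw": 2.5}]'

```text
clock: 9.3
tool_pos: [0.4787, -0.0307, 0.0944]
eef_rot: [1.0, -0.029, 0.0, -0.002]
contact_force: [-0.0, 11.6, -1.7]
opening: 0.482
finger_force: 45.0
```

Call:
send_rows --motion '[{"x": 0, "y": 0, "z": 0, "rx": 0, "ry": 0, "rz": 0, "jaw": 2.5}, {"x": 0, "y": 0, "z": 0, "rx": 0, "ry": 0, "rz": 0, "jaw": 2.5}, {"x": 0, "y": 0, "z": 0, "rx": 0, "ry": 0, "rz": 0, "jaw": 2.5}, {"x": 0, "y": 0, "z": 0, "rx": 0, "ry": 0, "rz": 0, "jaw": 2.5}, {"x": 0, "y": 0, "z": 0, "rx": 0, "ry": 0, "rz": 0, "jaw": 2.5}]'

```text
clock: 9.8
tool_pos: [0.4787, -0.0308, 0.0944]
eef_rot: [1.0, -0.029, 0.0, -0.002]
contact_force: [0.3, 9.7, -3.4]
opening: 0.476
finger_force: 45.0
```

Call:
send_rows --motion '[{"x": 0, "y": 0, "z": 0, "rx": 0, "ry": 0, "rz": 0, "jaw": 7.8}, {"x": 0, "y": 0, "z": 0, "rx": 0, "ry": 0, "rz": 0, "jaw": 7.8}, {"x": 0, "y": 0, "z": 0, "rx": 0, "ry": 0, "rz": 0, "jaw": 7.8}, {"x": 0, "y": 0, "z": 0, "rx": 0, "ry": 0, "rz": 0, "jaw": 7.8}, {"x": 0, "y": 0, "z": 0, "rx": 0, "ry": 0, "rz": 0, "jaw": 7.8}]'

```text
clock: 10.3
tool_pos: [0.4782, -0.0359, 0.0947]
eef_rot: [0.999, -0.032, -0.0, 0.0]
contact_force: [-0.1, -1.0, 0.4]
opening: 0.883
finger_force: 0.0
```

Call:
send_rows --motion '[{"x": 0, "y": 0, "z": 0, "rx": 0, "ry": 0, "rz": 0, "jaw": 7.8}, {"x": 0, "y": 0, "z": 0, "rx": 0, "ry": 0, "rz": 0, "jaw": 7.8}, {"x": 0, "y": 0, "z": 0, "rx": 0, "ry": 0, "rz": 0, "jaw": 7.8}, {"x": 0, "y": 0, "z": 0, "rx": 0, "ry": 0, "rz": 0, "jaw": 7.8}, {"x": 0, "y": 0, "z": 0, "rx": 0, "ry": 0, "rz": 0, "jaw": 7.8}]'

```text
clock: 10.8
tool_pos: [0.4782, -0.0351, 0.0947]
eef_rot: [1.0, -0.032, 0.0, 0.0]
contact_force: [0.3, 0.2, -1.1]
opening: 0.887
finger_force: 0.0
```

```bash
python3 look.py w5
```

```text
10.85 [ 0.47825386 -0.03513572  0.09473035] [[ 0.998 -0.063  0.   ]
 [-0.063 -0.998 -0.   ]
 [ 0.     0.    -1.   ]] [-0.01376232  0.78462067 -0.01489154  2.12475592  0.04615784  0.23246308
 -1.70319415] 0.8878706288176041
[[-0.063  0.953  0.295  0.554]
 [-0.998 -0.06  -0.018 -0.039]
 [ 0.    -0.296  0.955  0.231]
 [ 0.     0.     0.     1.   ]]
```

View pics/w5.png

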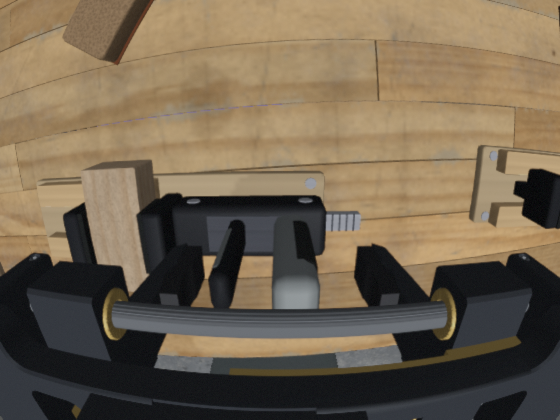

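The fourth squeeze went stiff at 45 N. The block (118,215) now sits tight between both jaws and the trigger is at rest. Retreat.

Call:
send_rows --motion '[{"x": 0, "y": 0, "z": -2, "rx": 0, "ry": 0, "rz": 0, "jaw": 7.8}, {"x": 0, "y": 0, "z": -3, "rx": 0, "ry": 0, "rz": 0, "jaw": 7.8}, {"x": 0, "y": 0, "z": -4, "rx": 0, "ry": 0, "rz": 0, "jaw": 7.8}, {"x": 0, "y": 0, "z": -4, "rx": 0, "ry": 0, "rz": 0, "jaw": 7.8}, {"x": 0, "y": 0, "z": -2, "rx": 0, "ry": 0, "rz": 0, "jaw": 7.8}]'

```text
clock: 11.35
tool_pos: [0.4793, -0.0352, 0.2477]
eef_rot: [0.999, -0.032, 0.002, -0.0]
contact_force: [-0.3, -0.0, -0.5]
opening: 0.884
finger_force: 0.0
```

Call:
send_rows --motion '[{"x": 0, "y": 0, "z": 0, "rx": 0, "ry": 0, "rz": 0, "jaw": 7.8}, {"x": 0, "y": 0, "z": 0, "rx": 0, "ry": 0, "rz": 0, "jaw": 7.8}, {"x": 0, "y": 0, "z": 0, "rx": 0, "ry": 0, "rz": 0, "jaw": 7.8}, {"x": 0, "y": 0, "z": 0, "rx": 0, "ry": 0, "rz": 0, "jaw": 7.8}, {"x": 0, "y": 0, "z": 0, "rx": 0, "ry": 0, "rz": 0, "jaw": 7.8}]'

```text
clock: 11.85
tool_pos: [0.4777, -0.0351, 0.2438]
eef_rot: [1.0, -0.032, -0.001, 0.0]
contact_force: [0.8, -0.0, 0.4]
opening: 0.884
finger_force: 0.0
```

```bash
python3 -c "
from plant import *
print(finish_job())"
```

```text
the job is handed in; nothing more can be done
None
```

I squeezed the clamp's trigger four times until it went stiff with the block gripped, let it spring back, backed the arm clear and handed the job in at about 12 s; no verdict was returned.

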